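# Set the fence of a packing jig and run its wing nut down

## Task

Working with the fingertips only, gently push the sliding fence of the wooden packing jig up to the gift box until the box sits square and snug between the fence and the far rail. Then run the loose wing nut down by stroking its wings clockwise (seen from above) until it is fully down on its washer. Do not take the fence or a wing between the fingers, do not lift the box, and leave the things lying around the jig where they are.

Things in the scene. Friction and masses are not known exactly. Their poses are not given: they have to be found in the camera images.
- jig: wooden packing jig, fixed to the bench. Origin on its underside, below the stud of the wing nut; x points away from the robot (within 0.2 rad) and is the way the fence slides, z up. In this frame, mm: base plate x -80 to 295, y -150 to 150, top z 12; far rail x 258 to 274, y -130 to 130, top z 52; steel stud of radius 6 at x 0, y 0, up to z 60; washer of radius 15, top z 23.
- cheek_top (a point): middle of the top of the upright wooden cheek just left of the wing nut, axes as the jig. The cheek spans jig x -45 to 45, y 40 to 54, z 12 to 60 mm, so a finger does not fit between it and a wing tip. On the nut's right a low guide spans x -45 to 45, y -42 to -32, top z 22 mm.
- fence (a joint): slide of the fence along the jig's x axis, in m: 0 is drawn back towards the robot, it grows towards the far rail, limit 0.060. It starts between 0 and 0.015 and reads 0.050 when the box is snug between fence and rail. It takes about 4 N to slide, plus about 2 N for the box, and stays where it is left.
- fence_top (a point): middle of the top edge of the fence's upright wall, axes as the jig. Wall 12 mm thick (x), 220 long (y), z 12 to 55 mm; its near face is at jig x = 52 mm + fence travel and is free to be pushed beyond the cheek and nut, for instance 88 mm left of the middle. A slotted foot 60 mm wide, top z 20 mm, runs from it back under the wing nut.
- wing_nut (a joint): angle of the steel wing nut still to go, in rad: 0 is fully down on its washer (a hard stop), positive is unscrewed (anticlockwise from above). It starts between 5 and 8, limit 9.5. Loose: about 0.035 N m turns it, and it does not coast. It rises 1 mm per rad.
- wing_nut_hub (a point): point on the nut's axis at half the height of its wings, 42 mm above the bench when fully down; turns and rises with the nut. y runs along the two wings, x across, z up. Wings 7 mm thick, 36 mm long from the axis, from 11 mm below to 13 mm above this point; hub radius 12 mm. Fully down, the wings lie along the jig's y axis.
- box: closed kraft gift box with a window lid, 234 x 144 x 62 mm, loose, 0.24 kg, lying on the jig's base plate between fence and rail with its long side roughly along the jig's y axis. Origin at the middle of its underside, its x axis along its long side.
- ribbon_spool: bystander: spool of ribbon, 104 x 132 x 32 mm, loose, lying on the bench just right of the jig (a second spool lies far back on the bench and is not meant)
- scissors: bystander: scissors, 199 x 87 x 9 mm, lying on the bench to the left of the jig
- marker: bystander: marker pen, 135 x 17 x 16 mm, loose, lying on the bench near the left front corner of the jig

How it is judged:
By the outcome, as a careful person would: the job done as asked, in the order asked, and still so for the second after the job is handed in, with the robot touching nothing.
It also fails if it takes over 64 s, if anything falls off the work surface, if the arm or the gripper's body presses on something with over 40 N, if the wrist force passes 120 N, or if a joint passes its speed limit or range.

## Robot

A 6-joint arm with a two-finger parallel gripper is mounted at the origin on a cart in front of the work surface, level with it; the furniture and walls round the work are solid. World frame = base frame: x ahead of the robot, y to its left, z up, the work surface at z = 0. Lengths are in mm, angles in rad, forces in N, time in s.
With the tool pointing down it reaches from about 275 to 750 mm from the base axis. Payload 10.2 kg.
Tool frame: the origin (TCP) lies at the very end of the fingers, on their centre line; the grasp point (between the pads) lies 19 mm behind it; z points along the fingers, y is the line along which they close (so a half turn about z gives the same grasp; the last joint's range is limited). The gripper opens to 85 mm and grips with 20 to 120 N. Pads are 22 mm wide; open, the fingers measure 114 mm over their backs; the gripper's body (76 mm by 85 mm) begins 54 mm behind the grasp point. The pads swing forward as they close: fully open they stand 13 mm farther back than shut.
Start: joints at [-1.376, 0.313, 1.498, -0, 1.331, -0.223], TCP at [213.007, -479.853, 231.294] pointing down, gripper open.
Joint ranges: [-2.94, 2.94], [-0.97, 2.17], [0.19, 2.56], [-1.23, 4.37], [0.02, 3.11], [-2.88, 2.88]. Speed limits (rad/s): [2.39, 2.39, 3.01, 3.14, 3.14, 3.14].

## Interface

Orientations are given as a unit quaternion [w, x, y, z].
In Python, from rig import ctrl, optics gives the robot as it stands. The module is installed in compiled form; this text tells all that it offers.
- The arm moves only by the shell command python3 -m handwheel 'ROWS' [FORCE]. ROWS is JSON, a list that holds one entry, the list of rows, each a list of 5 numbers: the gripper command: -1 is fully open, 1 is shut, values between are in proportion, then the shift along the world's x, y, z in units of 50 mm (1.0 is 50 mm), then the turn about the world's z in units of 8 degrees (1.0 is 8 degrees). In form: [[[gripper, tx, ty, tz, twist], ...]]. A call has 1 to 10 rows; each row shifts and turns the commanded pose from where the row before left it; what a row does not reach is not made up. A row lasts 1/10 s, in which the tool goes at most 50 mm and 8.59 degrees, less where a joint would pass 70% of its speed; a pose out of reach is approached as far as the arm can. A call is refused whole if a number of a shift passes 1 or a number of a turn 1, either way. A call with a gripper value outside its range is refused whole. The fingers move at their own pace and stop on an object; FORCE is the grip in N (left out, the last holds). Time passes only in rows, so rows that do not move let the fingers close. It gives the time, the measured TCP pose, the force, the opening and the grip force at its end, in the units of the state.
- ctrl.sense(): the state, without advancing time (a new reading comes with each control period).
- optics.capture(name): name is "scene" or "top" or "wrist"; returns a dict with "img" (384x512x3 uint8, blue, green, red), "K" (3x3 intrinsics, pixels), "R" (3x3) and "t" (3): a world point X has camera coordinates R X + t. Camera axes: x right, y down, z forward; pixel columns grow to the right and rows downward; lengths in mm; the calibration is good to about 2 mm. A picture is of the moment at which its call begins. There is no depth.
- ctrl.finish_job(): hands the job in; it is judged then, once.
The state is a dict: "time_s": time; "joints": joint angles; "dq": joint speeds; "tau": joint torques, N m; "eef_pos": TCP position; "ee_rot": TCP orientation; "force": force on the tool from outside, world axes, zero at the start; "wrist_torque": the same for the moment, N m; "grip_width": opening from 0.0 (shut) to 1.0 (fully open); "grip_force": force on a finger pad.
Only numpy, scipy, OpenCV 4.12 (cv2) and the standard library are available. Lean on these libraries where they do the work, as an engineer would, in place of code of your own. Each camera call takes 0.05 s, during which the arm holds its last target. There are 200 camera calls.

## Working session

There is one attempt and no reset: what is moved stays moved. The work goes in short steps, Python scripts to look and compute and a shell command to move; the robot and the scene stay as the last step left them, time stands still between calls to the robot, and variables do not carry over. Pictures are saved under pics/ and viewed, at most 10 in all, crops included, and the job is handed in when it is done.

```bash
mkdir -p pics; python3 - <<'E'
from rig import ctrl, optics
import cv2,pickle
d={}
for n in ("scene","top"):
    c=optics.capture(n); d[n]=c
    cv2.imwrite(f"pics/{n}0.png",cv2.resize(c["img"],(800,600),interpolation=cv2.INTER_CUBIC))
    print(n,c["K"],c["R"],c["t"])
pickle.dump(d,open("d0.pkl","wb"))
s=ctrl.sense();print(s)
E
```

```text
scene [[395.27759844   0.         254.25586561]
 [  0.         395.27759844 195.45097744]
 [  0.           0.           1.        ]] [[-0.83175932 -0.55498596  0.01292329]
 [-0.28042171  0.39995013 -0.87258442]
 [ 0.47910343 -0.72940419 -0.48829236]] [415.63566405 264.56401967 694.00062222]
top [[369.82401743   0.         249.42332227]
 [  0.         369.82401743 191.0872462 ]
 [  0.           0.           1.        ]] [[ 0.01926802 -0.99978564  0.00757753]
 [-0.98389107 -0.02030784 -0.17761182]
 [ 0.17772763 -0.00403323 -0.98407145]] [-94.89868215 549.51463168 837.90820299]
{'time_s': 0.1, 'joints': array([-1.37639510e+00,  3.13376043e-01,  1.49830453e+00, -1.23752986e-05,
        1.33098502e+00, -2.23398944e-01]), 'dq': array([-7.39164894e-04, -5.68447078e-05, -3.04738129e-03, -5.94907982e-04,
       -2.82441351e-04, -3.43974249e-04]), 'tau': array([ 2.53748563e-03, -4.12898076e+01, -2.60143697e+01, -1.88502140e-04,
        3.05728085e-03, -1.89400333e-05]), 'eef_pos': array([ 212.96490874, -479.64028581,  230.82281277]), 'ee_rot': array([-5.36499874e-04,  9.78259165e-01,  2.07385435e-01,  1.76876193e-06]), 'force': array([-0.23477591, -0.11933647,  0.14979097]), 'wrist_torque': array([-0.00640417,  0.00596049,  0.05440507]), 'grip_force': 0.0, 'grip_width': 0.9947368832694277}
```

View pics/top0.png

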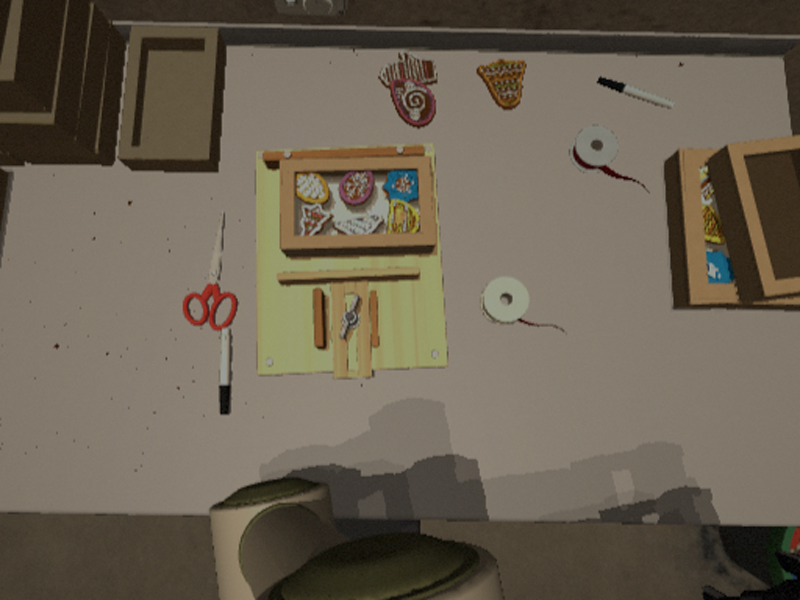

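View pics/scene0.png

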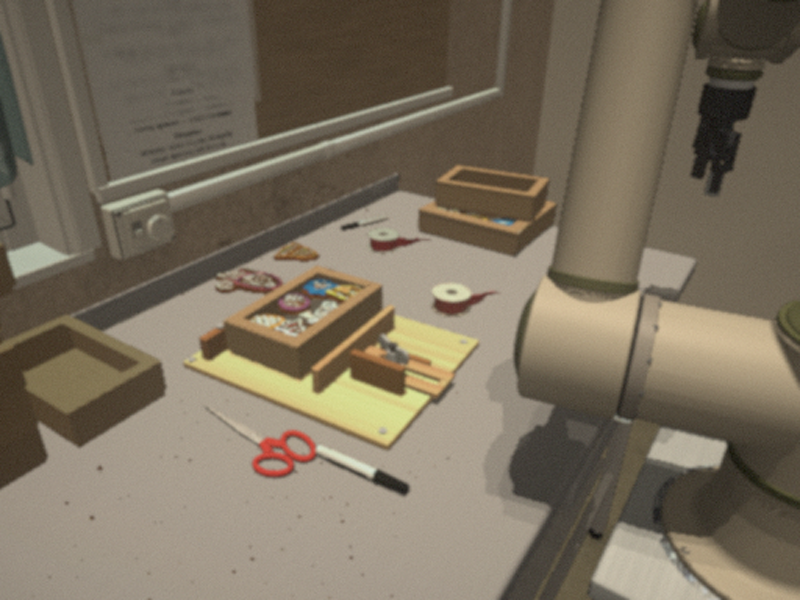

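The top view shows the jig plate with near corners at about (258,376) and (447,367). The fence is near (350,274), the cheek near (320,317), and the nut near (350,315) with its wings about along x. The marker is at (224,370), the scissors at (212,300) and the spool at (506,300).

```bash
cat > h.py <<'E'
import numpy as np,cv2
def cast(c,uv,z):
    uv=np.atleast_2d(np.asarray(uv,float)); K,R,t=c["K"],c["R"],c["t"]
    d=np.c_[uv,np.ones(len(uv))]@np.linalg.inv(K).T@R
    o=-R.T@t
    return (o+d*((z-o[2])/d[:,2])[:,None])
def proj(c,X):
    q=np.atleast_2d(X)@c["R"].T+c["t"]; q=q@c["K"].T
    return q[:,:2]/q[:,2:]
E
python3 - <<'E'
import pickle,cv2,numpy as np
from h import *
c=pickle.load(open("d0.pkl","rb"))["top"]
s=512/800
pts={"FL":(258,376,12),"FR":(447,367,12),"BL":(257,150,12),"BR":(434,144,12)}
for k,(u,v,z) in pts.items(): print(k,cast(c,(u*s,v*s),z)[0])
hsv=cv2.cvtColor(c["img"],cv2.COLOR_BGR2HSV)
m=cv2.inRange(hsv,(22,60,60),(35,255,255))
m[:90]=0;m[245:]=0;m[:,:155]=0;m[:,295:]=0
m=cv2.morphologyEx(m,cv2.MORPH_OPEN,np.ones((3,3)))
ys,xs=np.nonzero(m)
P=cast(c,np.c_[xs,ys],12)[:,:2].astype(np.float32)
r=cv2.minAreaRect(P);print(r,cv2.boxPoints(r))
# left edge fit: leftmost px per row ; near edge: bottom px per column
L=[(xs[ys==y].min(),y) for y in range(120,235)]
N=[(x,ys[xs==x].max()+1) for x in list(range(172,205))+list(range(243,278))]
for nm,Q in(("left",L),("near",N)):
    W=cast(c,Q,12)[:,:2].astype(np.float32); l=cv2.fitLine(W,cv2.DIST_HUBER,0,.01,.01).ravel(); print(nm,l,np.arctan2(l[1],l[0]))
crop=c["img"][155:250,155:295]
cv2.imwrite("pics/crop0.png",cv2.resize(crop,(800,543),interpolation=cv2.INTER_CUBIC))
E
```

```text
FL [431.01719893 119.18894425  12.        ]
FR [ 450.82622942 -176.05354569   12.        ]
BL [806.57779304 143.30037999  12.        ]
BR [ 824.10151521 -153.52923412   12.        ]
((617.31640625, -16.276138305664062), (369.8357849121094, 298.544677734375), 3.558462142944336) [[ 423.49014  121.23111]
 [ 442.01993 -176.73798]
 [ 811.1427  -153.78339]
 [ 792.6129   144.1857 ]]
left [9.9743283e-01 7.1608521e-02 5.6473138e+02 1.2874782e+02] 0.07166986
near [ 7.0331827e-02 -9.9752367e-01  4.4334940e+02 -4.6006470e+01] -1.5004064
```

View pics/crop0.png

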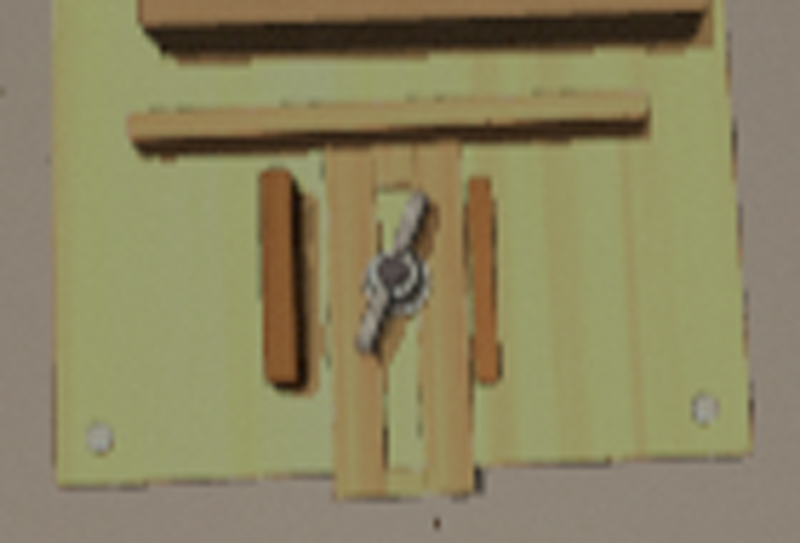

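The crop shows the nut hub at about (397,272), wing tips at (417,200) and (368,345), and the fence top from (130,125) to (648,100). The cheek top is at (278,275).

```bash
cat >> h.py <<'E'
def J2W(O,yaw,p):
    c,s=np.cos(yaw),np.sin(yaw); p=np.atleast_2d(p); return p@np.array([[c,s],[-s,c]])+O
def W2J(O,yaw,p):
    c,s=np.cos(yaw),np.sin(yaw); return (np.atleast_2d(p)-O)@np.array([[c,-s],[s,c]])
E
python3 - <<'E'
import pickle
from h import *
c=pickle.load(open("d0.pkl","rb"))["top"]
yaw=0.071; e=np.array([np.cos(yaw),np.sin(yaw)]); n=np.array([-e[1],e[0]])
L=np.array([564.73,128.75]);N=np.array([443.35,-46.0])
O=e*(N@e+80)+n*(L@n-150); print("O",O)
f=lambda u,v,z:cast(c,(u/5.714+155,v/5.714+155),z)[0,:2]
for nm,u,v,z in (("stud",395,270,60),("tip1",421,195,60),("tip2",364,350,60),("cheekTL",263,172,60),("cheekBR",296,383,60),("fenceL",128,130,55),("fenceR",648,108,55),("fenceLfar",128,114,55),("FR",750,455,12),("guideTL",470,178,22),("guideBR",500,380,22)):
    print(nm,W2J(O,yaw,f(u,v,z)).round(1))
a,b=W2J(O,yaw,f(421,195,60))[0],W2J(O,yaw,f(364,350,60))[0]
print("alpha deg",np.degrees(np.arctan2(*(a-b)[::-1])))
for p in [(25,88),(0,0)]: print(p,J2W(O,yaw,p))
E
```

```text
O [522.0347529  -24.66533728]
stud [[-0.6 -0.1]]
tip1 [[ 30.3 -12.1]]
tip2 [[-33.1  13.9]]
cheekTL [[43.3 53.1]]
cheekBR [[-45.2  42.1]]
fenceL [[ 65.1 109.6]]
fenceR [[  63.7 -108.9]]
fenceLfar [[ 72.  109.5]]
FR [[ -81.2 -146.4]]
guideTL [[ 43.9 -32.1]]
guideBR [[-44.5 -40.9]]
alpha deg -22.31874579503134
(25, 88) [[540.7290149   64.88646096]]
(0, 0) [[522.0347529  -24.66533728]]
```

```bash
python3 -m handwheel '[[[1,0.5,0.8,0,0.8],[1,0.5,0.8,0,0.8],[1,0.5,0.8,0,0.8],[1,0.5,0.8,0,0.8],[1,0.5,0.8,0,0.8],[1,0.5,0.8,0,0.8],[1,0.5,0.8,0,0.8],[1,0.5,0.8,0,0.8],[1,0.5,0.8,0,0.8],[1,0.5,0.8,0,0.8]]]' 20
```

```text
time_s: 1.1
eef_pos: [463.6, -77.9, 231.2]
ee_rot: [-0.0, 0.718, 0.696, -0.0]
force: [0.4, -0.2, -0.3]
grip_width: 0.002
grip_force: 0.0
```

```bash
python3 -m handwheel '[[[1,0.39,0.72,0,0.2],[1,0.39,0.71,0,0.2],[1,0.39,0.71,0,0.2],[1,0.38,0.71,0,0.17],[1,0,0,-0.6,0],[1,0,0,-0.6,0],[1,0,0,-0.6,0],[1,0,0,-0.6,0],[1,0,0,-0.5,0],[1,0,0,0,0]]]'
python3 - <<'E'
from rig import ctrl,optics
from h import *
import pickle
c=optics.capture("wrist");pickle.dump(c,open("w1.pkl","wb"))
t=optics.capture("top")
a=cv2.resize(c["img"],(400,300));b=cv2.resize(t["img"][130:250,140:300],(400,300),interpolation=cv2.INTER_CUBIC)
cv2.imwrite("pics/w1.png",cv2.hconcat([a,b]))
print(W2J((522,-25),.071,ctrl.sense()["eef_pos"][:2]))
E
```

```text
time_s: 2.1
eef_pos: [538.5, 62.8, 83.2]
ee_rot: [-0.003, 0.681, 0.732, -0.002]
force: [0.1, 0.2, 1.0]
grip_width: 0.006
grip_force: 0.0
[[24.87454628 86.07844228]]
```

View pics/w1.png

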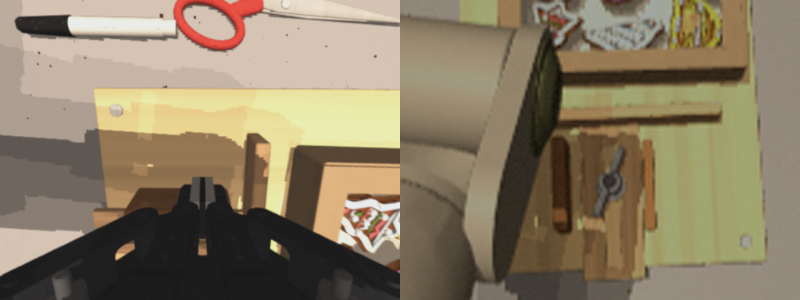

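The finger is in the gap between the cheek and the fence, clear of both. Next I go down and approach the fence.

```bash
python3 -m handwheel '[[[1,0,0,-0.32,0],[1,0,0,-0.32,0],[1,0,0,-0.3,0],[1,0,0,0,0],[1,0.08,0.006,0,0],[1,0.08,0.006,0,0],[1,0.08,0.006,0,0],[1,0,0,0,0]]]'
python3 -m handwheel '[[[1,0.06,0.004,0,0],[1,0.06,0.004,0,0],[1,0.06,0.004,0,0],[1,0,0,0,0]]]'
python3 -m handwheel '[[[1,0.06,0.004,0,0],[1,0.06,0.004,0,0],[1,0,0,0,0]]]'
python3 -m handwheel '[[[1,0.06,0.004,0,0],[1,0.06,0.004,0,0],[1,0,0,0,0]]]'
```

```text
time_s: 3.0
eef_pos: [553.4, 63.5, 39.9]
ee_rot: [0.001, 0.681, 0.732, 0.0]
force: [0.1, -0.4, -0.9]
grip_width: -0.001
grip_force: 0.0
time_s: 3.4
eef_pos: [561.9, 64.1, 39.3]
ee_rot: [0.0, 0.681, 0.732, 0.0]
force: [0.3, -0.6, 0.2]
grip_width: -0.001
grip_force: 0.0
time_s: 3.7
eef_pos: [567.5, 64.6, 39.2]
ee_rot: [-0.0, 0.681, 0.732, -0.0]
force: [-1.5, 0.3, 2.1]
grip_width: 0.003
grip_force: 0.9
time_s: 4.0
eef_pos: [573.8, 65.0, 39.2]
ee_rot: [0.0, 0.681, 0.732, 0.0]
force: [-2.7, 0.5, 0.4]
grip_width: 0.0
grip_force: 1.0
```

```bash
python3 -m handwheel '[[[1,0.06,0.004,0,0],[1,0.06,0.004,0,0],[1,0.06,0.004,0,0],[1,0,0,0,0]]]'
python3 -m handwheel '[[[1,0.06,0.004,0,0],[1,0.06,0.004,0,0],[1,0.04,0.003,0,0],[1,0,0,0,0]]]'
python3 - <<'E'
from rig import ctrl,optics
from h import *
t=optics.capture("top")
cv2.imwrite("pics/t2.png",cv2.resize(t["img"][80:250,140:300],(560,595),interpolation=cv2.INTER_CUBIC))
print(W2J((522,-25),.071,ctrl.sense()["eef_pos"][:2]))
O=(522,-25)
for X in (102,114,258): 
  w=J2W(O,.071,(X,-80))[0]; print(X,(proj(t,[*w,55 if X<200 else 52])[0]-[140,80])*3.5)
E
```

```text
time_s: 4.4
eef_pos: [583.0, 65.6, 39.3]
ee_rot: [0.0, 0.681, 0.732, 0.0]
force: [-0.1, 1.2, -0.6]
grip_width: -0.0
grip_force: 0.7
time_s: 4.8
eef_pos: [590.9, 66.1, 39.2]
ee_rot: [0.0, 0.681, 0.732, 0.0]
force: [-2.8, -0.7, -0.3]
grip_width: 0.001
grip_force: 0.9
[[75.17410809 85.98349666]]
102 [404.92059061 276.7775463 ]
114 [403.97452923 260.04531818]
258 [392.89761234  67.03590317]
```

View pics/t2.png

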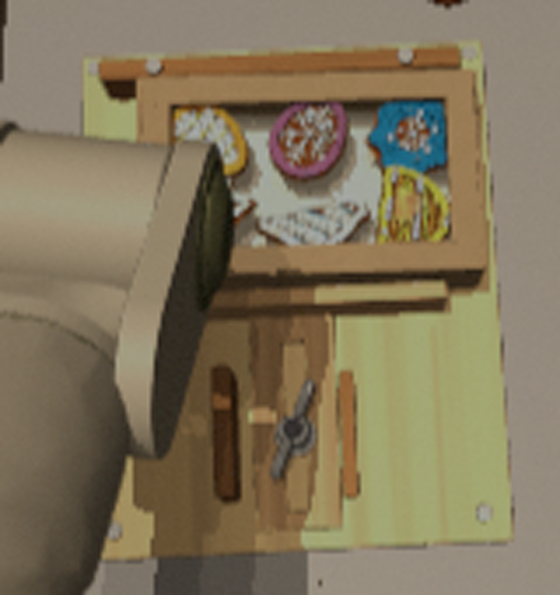

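The fence's near top edge is at about row 300 and should reach row 277, so roughly 16 mm remain. The box is just being met.

```bash
python3 -m handwheel '[[[1,0.05,0.004,0,0],[1,0.05,0.004,0,0],[1,0.05,0.004,0,0],[1,0.05,0.003,0,0],[1,0.04,0.003,0,0],[1,0,0,0,0],[1,0,0,0,0]]]'
python3 -m handwheel '[[[1,0.02,0.001,0,0],[1,0.02,0.001,0,0],[1,0,0,0,0]]]'
python3 -m handwheel '[[[1,0.02,0.001,0,0],[1,0,0,0,0]]]'
python3 - <<'E'
from rig import ctrl
from h import *
s=ctrl.sense();print(W2J((522,-25),.071,s["eef_pos"][:2]),s["force"])
E
```

```text
time_s: 5.55
eef_pos: [602.4, 66.9, 39.3]
ee_rot: [-0.0, 0.681, 0.732, -0.0]
force: [-4.3, -0.4, 0.8]
grip_width: 0.002
grip_force: 2.4
time_s: 5.85
eef_pos: [604.2, 67.0, 39.2]
ee_rot: [-0.0, 0.681, 0.732, -0.0]
force: [-5.7, -0.8, 1.1]
grip_width: -0.002
grip_force: 2.9
time_s: 6.05
eef_pos: [605.2, 67.1, 39.2]
ee_rot: [-0.0, 0.681, 0.732, -0.0]
force: [-5.2, -1.1, 1.9]
grip_width: -0.001
grip_force: 2.9
[[89.52482286 85.9635573 ]] [-5.23152868 -1.08386968  1.85137724]
```

```bash
python3 -m handwheel '[[[1,0.02,0.001,0,0],[1,0,0,0,0]]]'
python3 -m handwheel '[[[1,0.02,0.001,0,0],[1,0,0,0,0]]]'
python3 -m handwheel '[[[1,0.01,0.001,0,0],[1,0,0,0,0]]]'|grep -E "pos|^force"
python3 - <<'E'
from rig import ctrl,optics
from h import *
t=optics.capture("top")
cv2.imwrite("pics/t3.png",cv2.resize(t["img"][80:190,160:300],(760,597),interpolation=cv2.INTER_CUBIC))
s=ctrl.sense();print(W2J((522,-25),.071,s["eef_pos"][:2]),s["force"])
E
```

```text
time_s: 6.25
eef_pos: [606.2, 67.1, 39.2]
ee_rot: [-0.0, 0.681, 0.732, -0.0]
force: [-5.0, -1.0, 1.7]
grip_width: 0.001
grip_force: 2.9
time_s: 6.45
eef_pos: [606.7, 67.2, 39.2]
ee_rot: [-0.001, 0.681, 0.732, -0.001]
force: [-9.2, -1.7, 2.6]
grip_width: -0.003
grip_force: 4.5
eef_pos: [606.7, 67.2, 39.2]
force: [-10.9, -2.4, 4.7]
[[91.07570821 85.92579931]] [-11.43574396  -1.69372775   5.11181349]
```

View pics/t3.png

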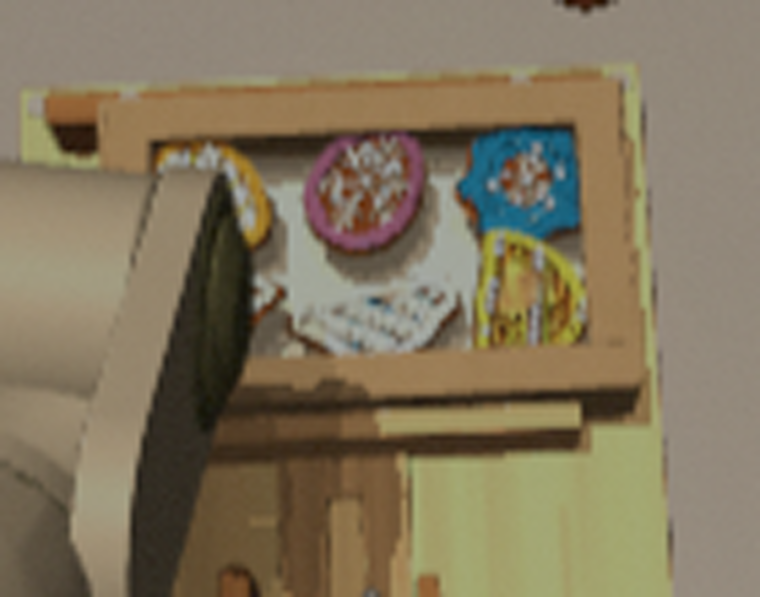

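The box now sits square against the rail. The force jumped to 11 N while the finger stalled at fence travel of about 50 mm. Next I work out the nut strokes.

```bash
python3 - <<'E'
from h import *
O=np.array((522,-25));yaw=.071
def cen(a,r=24,h=11):
    a=np.radians(a);u=np.array([np.cos(a),np.sin(a)]);n=np.array([-u[1],u[0]])
    return r*u+(3.5+h*(abs(u)).sum())*n
A=np.arange(5,-196,-10.)
C=np.array([cen(a) for a in A]);W=J2W(O,yaw,C)
D=np.r_[[[0,0]],np.diff(W,axis=0)/50]
for a,c,w,d in zip(A,C,W,D): print(int(a),c.round(1),w.round(1),d.round(2))
print("entry",J2W(O,yaw,[(32,15),(27,20)]))
E
python3 -m handwheel '[[[1,-0.2,-0.014,0,0],[1,-0.3,-0.02,0,0],[1,0,0,0.3,0],[1,0,0,0.4,0],[1,0,0,0.4,0],[1,0,0,0,0]]]'
```

```text
5 [22.6 17.4] [543.3  -6. ] [0. 0.]
-5 [25.3 13.3] [546.2 -10. ] [ 0.06 -0.08]
-15 [27.6 10.2] [548.8 -12.9] [ 0.05 -0.06]
-25 [29.4  6.3] [550.9 -16.7] [ 0.04 -0.08]
-35 [30.5  1.7] [552.3 -21.2] [ 0.03 -0.09]
-45 [30.4 -3.5] [552.6 -26.3] [ 0.01 -0.1 ]
-55 [29.2 -8.9] [551.7 -31.8] [-0.02 -0.11]
-65 [ 26.6 -14.1] [549.5 -37.2] [-0.04 -0.11]
-75 [ 22.6 -18.8] [545.9 -42.1] [-0.07 -0.1 ]
-85 [ 17.4 -22.6] [541.  -46.3] [-0.1  -0.08]
-95 [ 13.3 -25.3] [537.  -49.2] [-0.08 -0.06]
-105 [ 10.2 -27.6] [534.1 -51.8] [-0.06 -0.05]
-115 [  6.3 -29.4] [530.3 -53.9] [-0.08 -0.04]
-125 [  1.7 -30.5] [525.8 -55.3] [-0.09 -0.03]
-135 [ -3.5 -30.4] [520.7 -55.6] [-0.1  -0.01]
-145 [ -8.9 -29.2] [515.2 -54.7] [-0.11  0.02]
-155 [-14.1 -26.6] [509.8 -52.5] [-0.11  0.04]
-165 [-18.8 -22.6] [504.9 -48.9] [-0.1   0.07]
-175 [-22.6 -17.4] [500.7 -44. ] [-0.08  0.1 ]
-185 [-25.3 -13.3] [497.8 -40. ] [-0.06  0.08]
-195 [-27.6 -10.2] [495.2 -37.1] [-0.05  0.06]
entry [[552.85527243  -7.7677    ]
 [547.51316782  -3.13499902]]
time_s: 7.3
eef_pos: [585.1, 65.5, 97.2]
ee_rot: [0.003, 0.681, 0.732, 0.002]
force: [-0.2, 1.0, 0.3]
grip_width: -0.003
grip_force: 0.0
```

```bash
python3 -m handwheel '[[[1,-0.17,-0.36,0,0],[1,-0.17,-0.36,0,0],[1,-0.17,-0.36,0,0],[1,-0.16,-0.36,0,0],[1,0,0,0,0],[1,0,0,0,0]]]'
```

```text
time_s: 7.9
eef_pos: [549.8, -6.3, 93.9]
ee_rot: [0.0, 0.682, 0.732, 0.0]
force: [0.6, 0.3, -0.1]
grip_width: -0.003
grip_force: 0.0
```

```bash
python3 - <<'E'
from rig import ctrl,optics
from h import *
t=optics.capture("top");w=optics.capture("wrist")
cv2.imwrite("pics/t4.png",cv2.hconcat([cv2.resize(w["img"],(400,300)),cv2.resize(t["img"][130:250,140:300],(400,300),interpolation=cv2.INTER_CUBIC)]))
print(ctrl.sense()["eef_pos"])
E
```

```text
[549.84816455  -5.74023097  94.01517569]
```

View pics/t4.png

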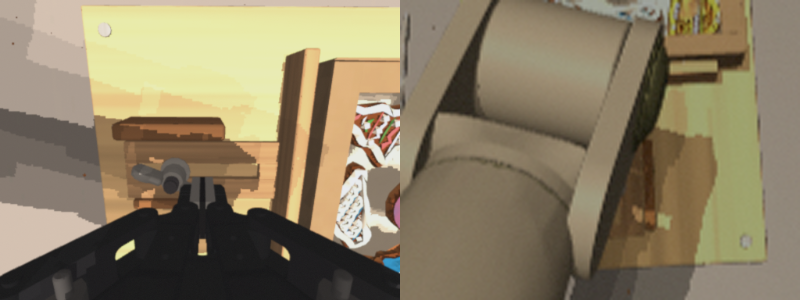

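The wrist view shows the nut at (170,180) and the cheek above it at (165,130), with the finger over the gap. Now I descend and stroke.

```bash
python3 -m handwheel '[[[1,0,0,-0.37,0],[1,0,0,-0.37,0],[1,0,0,-0.37,0],[1,0,0,0,0],[1,0.03,-0.1,0,0],[1,0.01,-0.1,0,0],[1,0.01,-0.1,0,0],[1,0.01,-0.1,0,0],[1,-0.02,-0.11,0,0],[1,-0.04,-0.11,0,0]]]'
python3 -m handwheel '[[[1,-0.07,-0.1,0,0],[1,-0.1,-0.08,0,0],[1,-0.08,-0.06,0,0],[1,-0.06,-0.05,0,0],[1,-0.08,-0.04,0,0],[1,-0.09,-0.03,0,0],[1,-0.1,-0.01,0,0],[1,-0.11,0.02,0,0],[1,-0.11,0.04,0,0],[1,0,0,0,0]]]'
python3 -m handwheel '[[[1,-0.1,0.07,0,0],[1,-0.08,0.1,0,0],[1,-0.03,0.04,0,0],[1,0,0,0,0]]]'
```

```text
time_s: 9.0
eef_pos: [549.7, -38.0, 39.0]
ee_rot: [0.0, 0.681, 0.732, 0.0]
force: [1.8, 1.9, -0.0]
grip_width: -0.002
grip_force: 0.7
time_s: 10.0
eef_pos: [508.7, -52.5, 38.8]
ee_rot: [-0.0, 0.681, 0.732, -0.0]
force: [1.1, -0.5, -0.2]
grip_width: -0.003
grip_force: 0.0
time_s: 10.4
eef_pos: [498.6, -41.9, 38.8]
ee_rot: [-0.0, 0.681, 0.732, -0.0]
force: [0.9, -0.2, -0.5]
grip_width: 0.0
grip_force: 0.0
```

```bash
python3 -m handwheel '[[[1,0,-0.16,0,0],[1,0,0,0.3,0],[1,0,0,0.4,0],[1,0,0,0.4,0],[1,0.25,0.24,0,0],[1,0.25,0.24,0,0],[1,0.25,0.24,0,0],[1,0.23,0.22,0,0],[1,0,0,0,0],[1,0,0,0,0]]]'
python3 - <<'E'
from rig import ctrl,optics
from h import *
w=optics.capture("wrist")
cv2.imwrite("pics/w5.png",cv2.resize(w["img"][130:330,100:400],(750,500),interpolation=cv2.INTER_CUBIC))
e=ctrl.sense()["eef_pos"];print(e,W2J((522,-25),.071,e[:2]))
for p,z in (((0,0),60),((36,0),60),((-36,0),60)): 
    x=J2W((522,-25),.071,p)[0];print((proj(w,[*x,z])[0]-[100,130])*2.5)
E
```

```text
time_s: 11.4
eef_pos: [547.7, -3.9, 93.5]
ee_rot: [-0.0, 0.681, 0.732, -0.0]
force: [-1.0, -0.5, 0.3]
grip_width: -0.001
grip_force: 0.0
[547.55142977  -4.03579828  93.5916518 ] [[26.97426253 19.09875593]]
[289.67608946 294.35767524]
[426.93833156 294.4277953 ]
[152.42538609 294.28756108]
```

View pics/w5.png

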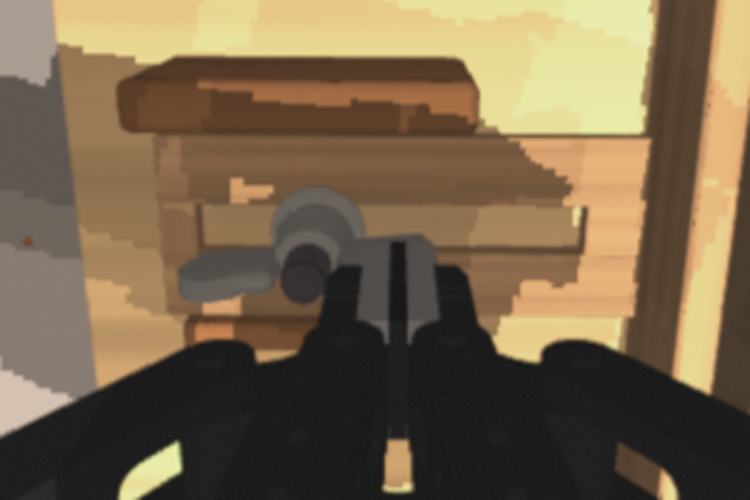

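The near wing tip is at (185,280) and the hub at (303,272), so the far wing lies at about +3°. The finger is on its left side. Second stroke next.

```bash
python3 -m handwheel '[[[1,0,0.05,-0.3,0],[1,0,0,-0.4,0],[1,0,0,-0.4,0],[1,0,0,0,0],[1,-0.01,-0.09,0,0],[1,0,-0.09,0,0],[1,0.04,-0.06,0,0],[1,0.04,-0.08,0,0],[1,0.03,-0.09,0,0],[1,0.01,-0.1,0,0]]]'
python3 -m handwheel '[[[1,-0.02,-0.11,0,0],[1,-0.04,-0.11,0,0],[1,-0.07,-0.1,0,0],[1,-0.1,-0.08,0,0],[1,-0.08,-0.06,0,0],[1,-0.06,-0.05,0,0],[1,-0.08,-0.04,0,0],[1,-0.09,-0.03,0,0],[1,-0.1,-0.01,0,0],[1,0,0,0,0]]]'
```

```text
time_s: 12.45
eef_pos: [553.9, -26.8, 39.0]
ee_rot: [0.0, 0.681, 0.732, 0.0]
force: [0.0, 2.0, 0.1]
grip_width: 0.001
grip_force: 0.9
time_s: 13.45
eef_pos: [520.8, -55.9, 38.8]
ee_rot: [-0.0, 0.681, 0.732, -0.0]
force: [0.0, 0.3, 0.8]
grip_width: 0.002
grip_force: 0.0
```

```bash
python3 -m handwheel '[[[1,-0.11,0.02,0,0],[1,-0.11,0.04,0,0],[1,-0.1,0.07,0,0],[1,-0.08,0.1,0,0],[1,-0.03,0.06,0,0],[1,0,0,0,0]]]'
python3 -m handwheel '[[[1,0,-0.18,0,0],[1,0,0,0.3,0],[1,0,0,0.4,0],[1,0,0,0.4,0],[1,0.25,0.25,0,0],[1,0.25,0.25,0,0],[1,0.25,0.25,0,0],[1,0.23,0.25,0,0],[1,0,0,0,0],[1,0,0,0,0]]]'
python3 - <<'E'
from rig import ctrl,optics
from h import *
w=optics.capture("wrist")
cv2.imwrite("pics/w6.png",cv2.resize(w["img"][130:330,100:400],(750,500),interpolation=cv2.INTER_CUBIC))
e=ctrl.sense()["eef_pos"];print(e,W2J((522,-25),.071,e[:2]))
E
```

```text
time_s: 14.05
eef_pos: [499.6, -40.8, 38.8]
ee_rot: [-0.0, 0.681, 0.732, -0.0]
force: [-0.0, 0.5, -0.0]
grip_width: -0.004
grip_force: 0.0
time_s: 15.05
eef_pos: [548.7, -1.0, 93.5]
ee_rot: [-0.0, 0.681, 0.732, -0.0]
force: [-0.7, -0.3, -0.5]
grip_width: 0.001
grip_force: 0.0
[548.56241859  -1.1136206   93.61491289] [[28.19000457 21.94185144]]
```

View pics/w6.png

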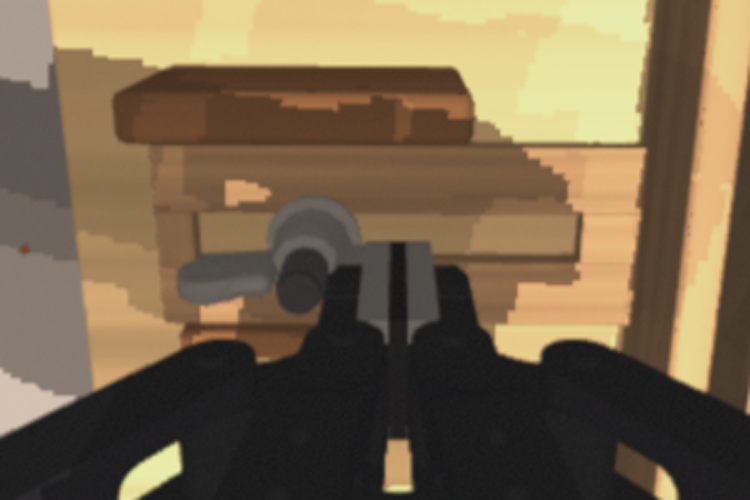

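The near wing is again at about -177°, and the finger is clear on the left of the far wing. This is the last stroke, gentle near the stop.

```bash
python3 -m handwheel '[[[1,0,0,-0.35,0],[1,0,0,-0.4,0],[1,0,0,-0.4,0],[1,0,0,0,0],[1,-0.02,-0.09,0,0],[1,-0.01,-0.09,0,0],[1,0.03,-0.06,0,0],[1,0.04,-0.08,0,0],[1,0.03,-0.09,0,0],[1,0.01,-0.1,0,0]]]'
python3 -m handwheel '[[[1,-0.02,-0.11,0,0],[1,-0.04,-0.11,0,0],[1,-0.07,-0.1,0,0],[1,0,0,0,0],[1,-0.05,-0.05,0,0],[1,0,0,0,0]]]'
python3 -m handwheel '[[[1,-0.03,-0.02,0,0],[1,-0.02,0,0,0],[1,0,0,0,0]]]'
python3 -m handwheel '[[[1,-0.02,0,0,0],[1,0,0,0,0]]]'
```

```text
time_s: 16.1
eef_pos: [553.4, -26.3, 36.5]
ee_rot: [0.0, 0.681, 0.732, 0.0]
force: [0.4, 2.2, 0.6]
grip_width: 0.003
grip_force: 0.9
time_s: 16.7
eef_pos: [543.8, -44.7, 36.3]
ee_rot: [0.0, 0.681, 0.732, -0.0]
force: [1.1, -0.1, -0.5]
grip_width: 0.001
grip_force: 0.0
time_s: 17.0
eef_pos: [542.3, -45.3, 36.5]
ee_rot: [0.001, 0.681, 0.732, 0.001]
force: [5.2, 2.4, -1.9]
grip_width: 0.001
grip_force: 2.8
time_s: 17.2
eef_pos: [542.1, -45.3, 36.6]
ee_rot: [0.002, 0.681, 0.732, 0.001]
force: [9.4, 2.1, -5.3]
grip_width: -0.002
grip_force: 4.8
```

Stalled about 4 mm early, possibly on the hub. I'll back off, move outward along the wing and press again.

```bash
python3 -m handwheel '[[[1,0.06,0,0,0],[1,0,-0.12,0,0],[1,0,0,0,0],[1,-0.03,0,0,0],[1,0,0,0,0]]]'
python3 -m handwheel '[[[1,-0.03,0,0,0],[1,-0.02,0,0,0],[1,0,0,0,0]]]'
python3 -m handwheel '[[[1,-0.02,0,0,0],[1,-0.02,0,0,0],[1,0,0,0,0]]]'
```

```text
time_s: 17.7
eef_pos: [542.7, -51.9, 36.5]
ee_rot: [0.001, 0.681, 0.732, 0.001]
force: [5.4, -2.0, -4.1]
grip_width: 0.001
grip_force: 2.6
time_s: 18.0
eef_pos: [542.1, -51.9, 36.8]
ee_rot: [0.003, 0.682, 0.732, 0.002]
force: [16.0, -1.0, -8.9]
grip_width: 0.001
grip_force: 7.5
time_s: 18.3
eef_pos: [541.7, -52.0, 37.0]
ee_rot: [0.005, 0.682, 0.731, 0.003]
force: [23.2, 2.1, -12.2]
grip_width: -0.003
grip_force: 11.4
```

```bash
python3 -m handwheel '[[[1,0.16,0,0,0],[1,0.1,0,0,0],[1,0,0,0.4,0],[1,0,0,0.5,0],[1,0,0,0.8,0],[1,0,-0.5,0.8,0],[1,-0.5,-0.8,0,0],[1,-0.5,-0.8,0,0],[1,-0.5,-0.8,0,0],[1,-0.3,-0.8,0,0]]]'
python3 -m handwheel '[[[1,-0.3,-0.8,0,0],[1,0,-0.8,0,0],[1,0,0,0,0]]]'
python3 - <<'E'
from rig import ctrl,optics
from h import *
t=optics.capture("top");s=optics.capture("scene")
cv2.imwrite("pics/t7.png",cv2.hconcat([cv2.resize(t["img"][90:245,160:290],(500,596),interpolation=cv2.INTER_CUBIC),cv2.resize(s["img"][160:290,190:255],(298,596),interpolation=cv2.INTER_CUBIC)]))
import pickle;pickle.dump((t,s),open("d7.pkl","wb"))
E
```

```text
time_s: 19.3
eef_pos: [458.6, -237.4, 161.4]
ee_rot: [-0.001, 0.681, 0.732, -0.0]
force: [0.9, -0.8, -0.1]
grip_width: -0.001
grip_force: 0.0
time_s: 19.6
eef_pos: [444.3, -320.2, 161.0]
ee_rot: [0.0, 0.683, 0.73, -0.0]
force: [0.1, 0.5, 0.6]
grip_width: -0.006
grip_force: 0.0
```

View pics/t7.png

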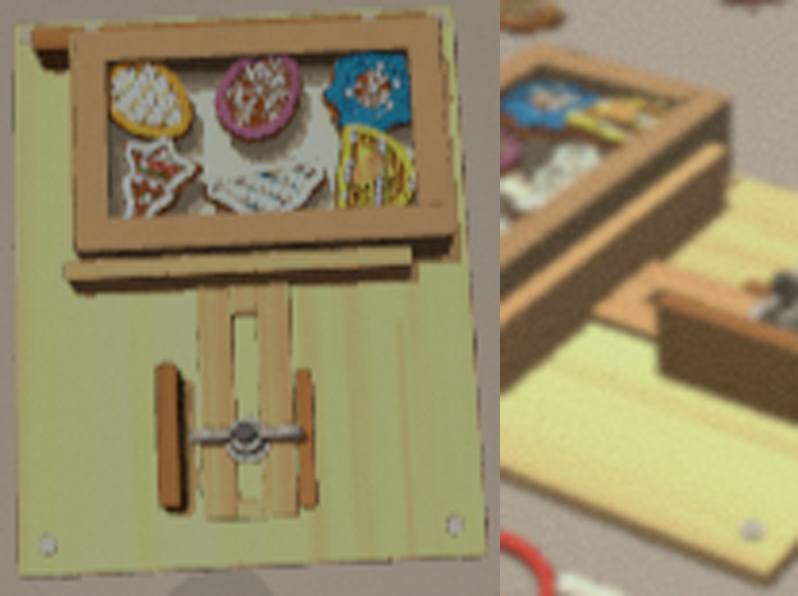

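The wings lie nearly parallel to the fence, with tips at (192,436) and (305,434). I'll measure that and the fence travel numerically.

```bash
python3 - <<'E'
import pickle
from h import *
t,s=pickle.load(open("d7.pkl","rb"))
O=(522,-25);f=500/130
g=lambda u,v,z:W2J(O,.071,cast(t,(u/f+160-.4,v/(596/155)+90-.4),z)[:,:2])[0].round(1)
for n,u,v,z in (("tipL",192,436,55),("tipR",305,434,55),("stud",247,432,60),("fence near L",68,281,55),("fence near R",410,270,55),("rail far L",33,31,52),("box nearL",78,250,74),("box nearR",455,233,74),("box farL",72,33,74),("boxfarR",447,13,74)): print(n,g(u,v,z))
# wing axis by grey mask
hsv=cv2.cvtColor(t["img"],cv2.COLOR_BGR2HSV)
m=cv2.inRange(hsv,(0,0,70),(180,75,255)); y0,y1,x0,x1=195,211,207,242
ys,xs=np.nonzero(m[y0:y1,x0:x1]);P=W2J(O,.071,cast(t,np.c_[xs+x0,ys+y0],55)[:,:2])
k=(abs(P[:,1])>17)&(abs(P[:,1])<37)&(abs(P[:,0])<12); 
for sgn in(1,-1):
    q=P[k&(P[:,1]*sgn>0)];print(sgn,len(q),q.mean(0) if len(q) else 0)
l=cv2.fitLine(P[k].astype(np.float32),cv2.DIST_L2,0,.01,.01).ravel();print(np.degrees(np.arctan2(l[1],l[0])))
E
```

```text
tipL [ 0.2 35.1]
tipR [ -2.1 -34.4]
stud [0.2 1. ]
fence near L [102.4 109.6]
fence near R [  98.9 -105.3]
rail far L [272.1 130. ]
box nearL [116.7  99.7]
box nearR [ 116.1 -133.3]
box farL [259.4 100.9]
boxfarR [ 261.4 -137.7]
1 38 [ 0.73599037 27.25233801]
-1 24 [  0.25065366 -24.77403638]
89.38868
```

```bash
python3 -c "
from rig import ctrl
print(ctrl.finish_job())"
```

```text
the job is handed in; nothing more can be done
None
```

The fence is pushed up with the box square and snug against the far rail, the wing nut is fully down on its stop with its wings along the jig's y axis, and the job was handed in after about 20 s of the 64 s (the hand-in returned no verdict).

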